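Lock the dust plug into the bench coupler with its two cam arms

TASK

Close off the bench coupler: set the loose grooved steel dust plug upright in its mouth until it rests on the gasket, then swing both cam arms down together, not one after the other, until both lie fully down against their stops and hold the plug squeezed onto the gasket. The coupler's height is not known exactly, so feel for the contacts and push gently, no harder than 2 kg on coupler or arms; then let go, and leave the other things where they are.

Things in the scene. Friction and masses are not known exactly. Their poses are not given: they have to be found in the camera images.
- stand: Bench coupler, fixed upright; origin on its axis at table level; y runs through the two cam arms (cam_left at +y). Grey foot plate 84 x 104 x 10 mm; on a threaded riser an aluminium cup, mouth up. Cam pins: 26 mm from the axis along +-y, 75 mm above the table NOMINALLY; the riser's setting makes cup, gasket and arms all up to 7 mm higher or lower, and this is not reported.
- stand_axis (a point): Point on the coupler's axis on top of the foot, 10 mm above the table; axes as stand. The cup relative to its pins' height (nominally 65 mm above this point): mouth rim 4 mm above, bore 38 mm, outside 45 mm diameter; top of the unpressed gasket 28.5 mm below. Wall open at +-y for the cam noses.
- cam_left (a joint): Hinge (rad) of the brass arm at the stand's +y side: flat bar 13 mm wide, 6 thick, 56 long from its pin, plus a thin wire ring. 0: outward and 0.873 rad above level; growing, it swings outward and down to its stop at 2.0, 1.127 rad below level. Starts at 0 to 0.25, stays where left (0.03 N m). In the last 1.1 rad its nose enters the plug's groove and presses it down, about 0.1 N m.
- cam_right (a joint): The same for the mirrored arm at the stand's -y side. Two parted fingers, astride the plug and one over each arm, can press both arms down at once: with their inner edges 39 mm from the axis their ends are about 21 mm below the pins when the arms meet their stops.
- gasket (a joint): How far the sprung rubber gasket at the bottom of the cup is pressed down, m: 0 free, 0.005 bottomed. 5 N starts it, then 2.5 N per mm. With the plug in and both arms fully down it reads about 0.003.
- plug_centre (a point): Centre of the loose steel dust plug (solid of revolution, 66 mm high, about 0.16 kg), half-way up its axis; z is its axis, up as it stands. From the underside: nose 36 mm diameter, bevelled 3 mm at its foot, to 17.5 mm; 45 degree cone to 19 mm diameter at 26 mm; groove to 41 mm; knurled grip 35 mm diameter from 44 to 66 mm, to be grasped.
- ink_tin_0: Round tin, 65 mm across, 37 mm high, at the back; bystander. Origin under its centre.
- ink_tin_1: The other round tin, same size, at the back; bystander. Origin under its centre.
- whetstone: Grey and buff stone block 40 x 110 x 17 mm between coupler and plug; bystander. Origin under its centre.
- eraser: Small eraser 23 x 44 x 12 mm at the right; bystander. Origin under its centre.
- baren: Dark round printing pad with a wooden bar handle, 111 mm across, 26 mm high, near the robot; bystander. Origin under its centre.

How it is judged:
By the outcome, as a careful person would: the job done as asked, in the order asked, and still so for the second after the job is handed in, with the robot touching nothing.
It also fails if it takes over 59 s, if anything falls off the work surface, if the arm or the gripper's body presses on something with over 40 N, if the wrist force passes 120 N, or if a joint passes its speed limit or range.

ROBOT

A 6-joint arm with a two-finger parallel gripper is mounted at the origin on the work surface; the furniture and walls round the work are solid. World frame = base frame: x ahead of the robot, y to its left, z up, the work surface at z = 0. Lengths are in m, angles in rad, forces in N, time in s.
With the tool pointing down it reaches from about 0.375 to 0.9 m from the base axis. Payload 3.1 kg.
Tool frame: the origin (TCP) lies midway between the tips of the shut fingers; the grasp point (between the pads) lies 19 mm behind it (pinch_z is the distance from the TCP to the grasp point, in m); z points along the fingers, y is the line along which they close (so a half turn about z gives the same grasp; the last joint's range is limited). The gripper opens to 87 mm and grips with 3 to 60 N. Pads are 19 mm wide; open, the fingers measure 117 mm over their backs; the gripper's body (75 mm by 190 mm) begins 51 mm behind the grasp point.
Start: joints at [-1.522, 0.527, 1.433, -0, 1.181, -0.178], TCP at [0.141, -0.609, 0.223] pointing down, gripper open.
Joint ranges: [-3.08, 3.08], [-0.75, 2.2], [0.22, 2.44], [-1.43, 4.57], [0, 2.65], [-2.85, 2.85]. Speed limits (rad/s): [2.79, 2.79, 3.14, 3.14, 3.14, 3.14].

INTERFACE

Orientations are given as a unit quaternion [w, x, y, z].
In Python, from bench import sense, grab_frame, camera_info, finish_job, pinch_z gives the robot as it stands.
- The arm moves only by the tool play_rows, never from a script. Its argument "series" is a list of rows, each a list of 2 entries, a list of its own where there are three numbers: the shift along the tool's x, y, z in mm, then the turn, a rotation vector about the tool's x, y, z in degrees. A call has 1 to 10 rows; each row shifts and turns the commanded pose from where the row before left it, along the tool's axes as they then stand; what a row does not reach is not made up. A row lasts 1/10 s, in which the tool goes at most 50 mm and 8.59 degrees, less where a joint would pass 70% of its speed; a pose out of reach is approached as far as the arm can. A call is refused whole if a number of a shift passes 50 or a number of a turn 8.59, either way. A call with a gripper value outside its range is refused whole. "hand" is the opening, from -1 (shut) to 1 (fully open), set as the call begins (left out, the last holds). The fingers move at their own pace and stop on an object; "force" is the grip in N (left out, the last holds). Time passes only in rows, so rows that do not move let the fingers close. It gives the time, the measured TCP pose, the force, the opening and the grip force at its end, in the units of the state.
- sense(): the state, without advancing time (a new reading comes with each control period).
- grab_frame(name): name is "scene" or "side" or "wrist"; returns the picture (480x640x3 uint8, red, green, blue); there is no depth.
- camera_info(name): a dict with "vertical_fov" (degrees; the focal length in pixels is half the picture's height over the tangent of half this angle, whatever the lens; pixels are square), "cx", "cy" (the principal point, pixels), "eye" and "attitude" of the camera in the world. Camera axes: x right, y down, z forward; pixel columns grow to the right and rows downward; lengths in m; the calibration is good to about 2 mm. A picture is of the moment at which its call begins: read the wrist's pose just before it. camera_info takes no time and is no camera call; for the wrist camera it gives the pose at the moment of the call.
- finish_job(): hands the job in; it is judged then, once.
The state is a dict: "time_s": time; "joint_pos": joint angles; "qd": joint speeds; "effort": joint torques, N m; "tcp_pos": TCP position; "tool_rot": TCP orientation; "contact_force": force on the tool from outside, world axes, zero at the start; "moment": the same for the moment, N m; "opening": finger opening in m; "grip_force": force on a finger pad.
Only numpy, scipy, OpenCV 4.12 (cv2) and the standard library are available. Lean on these libraries where they do the work, as an engineer would, in place of code of your own. Each camera call takes 0.05 s, during which the arm holds its last target. There are 200 camera calls.

## Working session

There is one attempt and no reset: what is moved stays moved. The work goes in short steps, Python scripts to look and compute and a tool call to move; the robot and the scene stay as the last step left them, time stands still between calls to the robot, and variables do not carry over. Pictures are saved under pics/ and viewed, at most 10 in all, crops included, and the job is handed in when it is done.

Besides the shell and the picture viewer there is one more tool, called after "Request:" as name([rows], argument=value, ...), one row to a line, values as JSON. play_rows: Moves the arm, as the interface text tells. Its arguments: {"type":"object","properties":{"series":{"type":"array"},"hand":{"type":"number"},"force":{"type":"number"}},"required":["series"]}

```bash
mkdir -p pics; python3 - <<'E'
from bench import *
import cv2
for n in("scene","side"):
    print(n,camera_info(n)); cv2.imwrite(f"pics/{n}0.png",grab_frame(n)[:,:,::-1])
print(camera_info("wrist"),pinch_z); print(sense())
E
```

```text
scene {'vertical_fov': 57.49366944798355, 'cx': 324.57317931291306, 'cy': 237.46981749466502, 'eye': array([0.17553893, 0.54525296, 0.51356921]), 'attitude': array([ 0.12558924, -0.19903361,  0.8462939 , -0.47791171])}
side {'vertical_fov': 50.43198291402194, 'cx': 325.4118481263666, 'cy': 237.2461610296846, 'eye': array([ 0.50295137, -0.89187438,  0.44989451]), 'attitude': array([-0.52965311,  0.84818723, -0.0064158 , -0.00220044])}
{'vertical_fov': 71.53258937526017, 'cx': 323.10077644851503, 'cy': 243.82142651645202, 'eye': array([ 0.21914246, -0.59039643,  0.38326791]), 'attitude': array([ 0.11444811,  0.77446154, -0.6152518 , -0.09260763])} 0.0187
{'time_s': 0.1, 'joint_pos': array([-1.52146987e+00,  5.28393473e-01,  1.43376375e+00, -1.30296945e-05,
        1.18138718e+00, -1.78538963e-01]), 'qd': array([-0.00154458, -0.00220231, -0.00314569, -0.00047818, -0.00052134,
       -0.00075992]), 'effort': array([-3.14332392e-04, -4.40985918e+01, -1.77151251e+01,  6.34734565e-02,
        5.34281856e-02, -4.29120325e-05]), 'tcp_pos': array([ 0.14115534, -0.60818266,  0.22166034]), 'tool_rot': array([-9.74227047e-04,  9.93515931e-01,  1.13688792e-01,  5.69915941e-05]), 'contact_force': array([-0.08194434, -0.50736795, -1.51872753]), 'moment': array([ 0.01562338, -0.01682923,  0.03362481]), 'grip_force': 0.0, 'opening': 0.08740196354754232}
```

View pics/scene0.png

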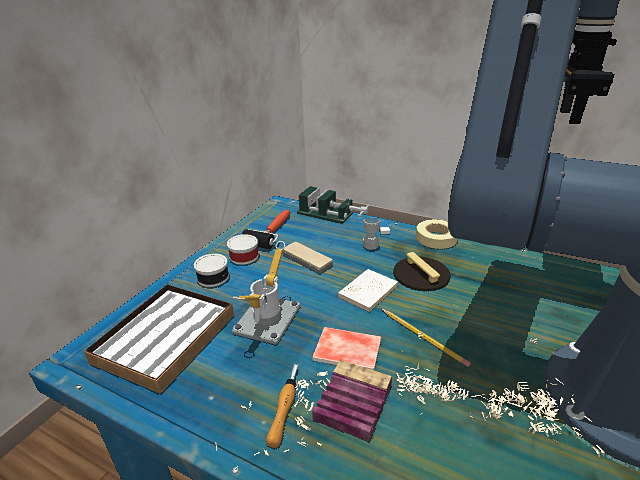

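View pics/side0.png

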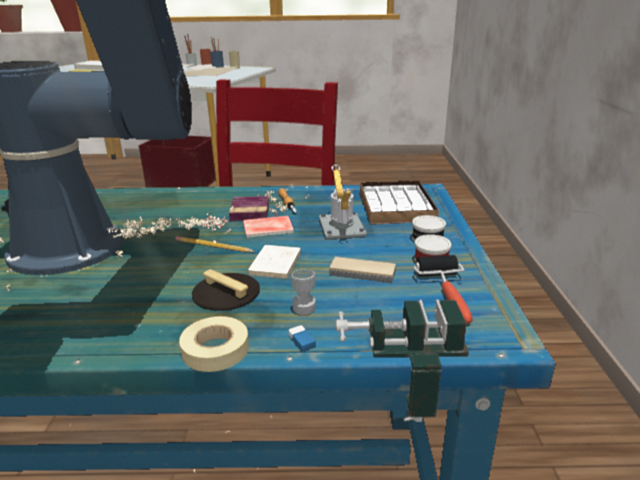

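The scene view shows the coupler at about (265,310) and the plug at (371,233). In the side view the coupler is at (342,215) and the plug at (303,293), standing. Next I'll enlarge both things in one composite.

```bash
cat > h.py <<'E'
import numpy as np, cv2
from bench import *
from scipy.spatial.transform import Rotation as R
def rot(q): return R.from_quat(np.roll(q,-1))
def ray(ci,u,v):
    f=240/np.tan(np.radians(ci['vertical_fov']/2))
    return ci['eye'],rot(ci['attitude']).apply([(u-ci['cx'])/f,(v-ci['cy'])/f,1])
def onz(ci,u,v,z):
    e,d=ray(ci,u,v); return e+d*(z-e[2])/d[2]
def cross(c1,p1,c2,p2):
    e1,d1=ray(c1,*p1); e2,d2=ray(c2,*p2)
    s=np.linalg.lstsq(np.c_[d1,-d2],e2-e1,rcond=None)[0]
    a=e1+s[0]*d1;b=e2+s[1]*d2; return (a+b)/2,np.linalg.norm(a-b)
def proj(ci,p):
    f=240/np.tan(np.radians(ci['vertical_fov']/2)); c=rot(ci['attitude']).inv().apply(np.array(p)-ci['eye'])
    return ci['cx']+f*c[0]/c[2],ci['cy']+f*c[1]/c[2]
E
python3 - <<'E'
from h import *
s=cv2.imread("pics/scene0.png");d=cv2.imread("pics/side0.png")
def c(i,x,y,w=75,h=100): return cv2.resize(i[y:y+h,x:x+w],None,fx=4,fy=3*4/3,interpolation=cv2.INTER_CUBIC)
a=np.hstack([c(s,228,235,80,75),c(s,340,205,60,75),c(d,0,0,1,75)]);b=np.hstack([c(d,310,165,80,75),c(d,275,260,60,75),c(d,0,0,1,75)])
cv2.imwrite("pics/crop1.png",np.vstack([a,b]))
E
```

```text
(no output)
```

View pics/crop1.png

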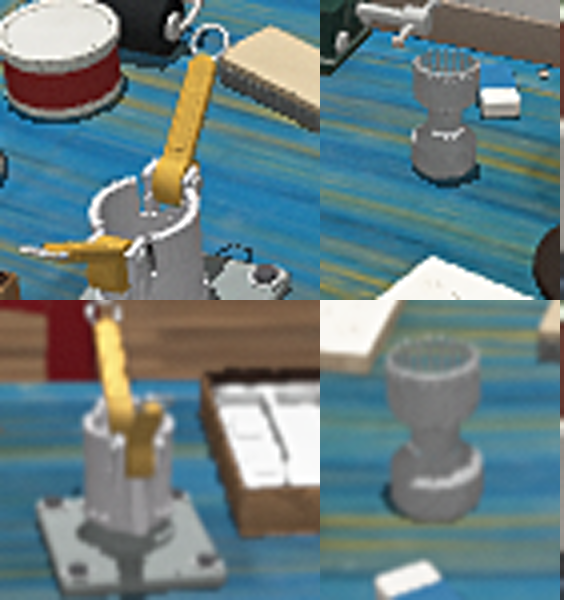

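The plug stands upright, grip up. Its top ellipse is centred near (372,220) in scene and (303,274) in side. The foot corners in side are about (325,237), (366,233), (319,216) and (361,212).

```bash
python3 - <<'E'
from h import *
S=camera_info("scene");D=camera_info("side")
print("plugtop",cross(S,(372,220.5),D,(303.3,274.3)), onz(S,372,220.5,.066),onz(D,303.3,274.3,.066))
q=[onz(D,*p,.01)[:2] for p in((325,236.5),(366,232.7),(361,212.5),(319.5,216))]
print("foot",q,np.mean(q,0))
# rim ellipse scene crop (147,208)/4
print("rim",cross(S,(228+147/4,235+208/4),D,(310+129/4,165+117/4)))
t=sense();print(t['tcp_pos'],rot(t['tool_rot']).as_matrix())
W=camera_info("wrist"); T=rot(t['tool_rot'])
print("cam in tool",T.inv().apply(W['eye']-t['tcp_pos']),(T.inv()*rot(W['attitude'])).as_matrix().round(3))
E
```

```text
plugtop (array([ 0.47073954, -0.22796659,  0.06386345]), np.float64(0.0012652325275304096)) [ 0.46863296 -0.22412788  0.066     ] [ 0.47149624 -0.23122201  0.066     ]
foot [array([0.50523815, 0.01200467]), array([0.58732589, 0.02688859]), array([0.58462033, 0.12915311]), array([0.49420038, 0.11309773])] [0.54284619 0.07028602]
rim (array([0.5405402 , 0.07646379, 0.07290672]), np.float64(0.002257367998830516))
[ 0.14115534 -0.60818266  0.22166034] [[ 9.74149710e-01  2.25903364e-01 -1.08273280e-04]
 [ 2.25903142e-01 -9.74147819e-01  1.94877880e-03]
 [ 3.34761506e-04 -1.92286157e-03 -9.99998095e-01]]
cam in tool [ 8.00431943e-02 -1.96205906e-05 -1.61581042e-01] [[-0.    -0.957 -0.292]
 [ 1.     0.    -0.001]
 [ 0.001 -0.292  0.957]]
```

Request:
play_rows([
  [[34,-24.6,0],[0,0,0]],
  [[34,-24.6,0],[0,0,0]],
  [[34,-24.6,0],[0,0,0]],
  [[34,-24.6,0],[0,0,0]],
  [[34,-24.6,0],[0,0,0]],
  [[34,-24.6,0],[0,0,0]],
  [[34,-24.6,0],[0,0,0]],
  [[34,-24.6,0],[0,0,0]],
  [[34,-24.6,0],[0,0,0]],
  [[34,-24.6,0],[0,0,0]],
], hand=1, force=25)

```text
time_s: 1.1
tcp_pos: [0.4176, -0.2908, 0.2223]
tool_rot: [-0.0, 0.994, 0.114, -0.0]
contact_force: [0.3, 0.0, -1.0]
opening: 0.0874
grip_force: 0.0
```

Request:
play_rows([
  [[34,-24.6,0],[0,0,0]],
  [[32,-25,0],[0,0,0]],
  [[0,0,0],[0,0,0]],
  [[0,0,0],[0,0,0]],
])

```text
time_s: 1.5
tcp_pos: [0.47, -0.2283, 0.2222]
tool_rot: [-0.0, 0.993, 0.115, -0.0]
contact_force: [0.5, -0.7, -0.4]
opening: 0.0871
grip_force: 0.0
```

```bash
python3 - <<'E'
from h import *
W=camera_info("wrist");t=sense();im=grab_frame("wrist")[:,:,::-1].copy()
np.save("w1.npy",im)
for p in((.470,-.228,.066),(.470,-.228,0)):
    u,v=proj(W,p);cv2.drawMarker(im,(int(u),int(v)),(0,0,255),0,10)
cv2.imwrite("pics/w1.png",im);print(t['tcp_pos'],proj(W,(.47,-.228,.066)))
E
```

```text
[ 0.47000748 -0.22833973  0.22221952] (np.float64(323.07756854352465), np.float64(227.2461209748601))
```

View pics/w1.png

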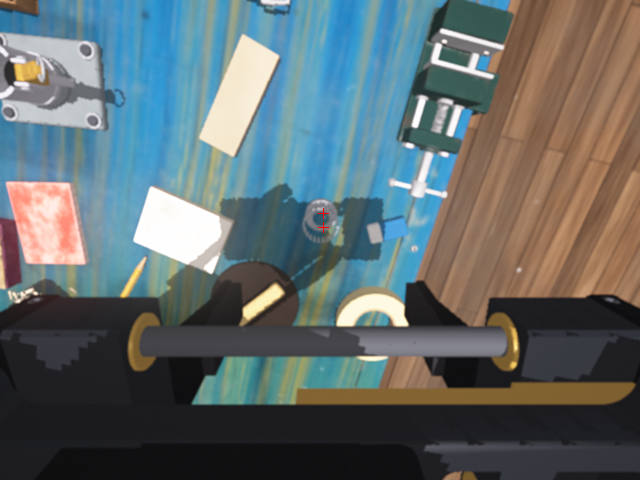

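```bash
python3 - <<'E'
from h import *
im=np.load("w1.npy");cv2.imwrite("pics/w1c.png",cv2.resize(im[190:250,290:350],None,fx=9,fy=9,interpolation=cv2.INTER_CUBIC))
E
```

```text
(no output)
```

View pics/w1c.png

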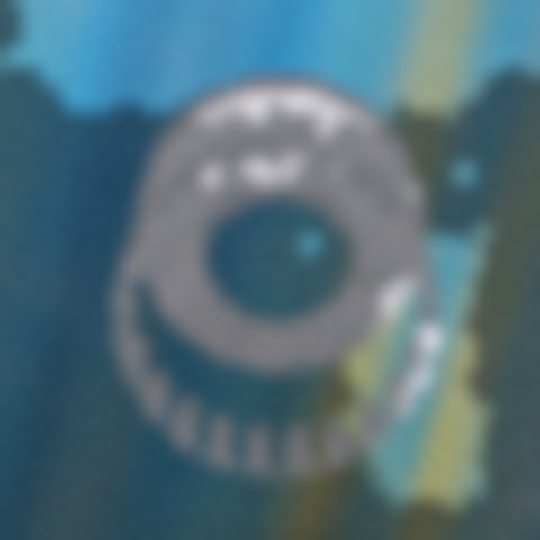

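The wrist view shows the knurled ring on top, centred at about (320.6,225.6), so the plug is 2.4 mm off along tool −y and 1.6 mm along +x. The eraser is close on the right, so I'll go down with the fingers only partly open.

Request:
play_rows([
  [[1.6,-2.4,0],[0,0,0]],
  [[0,0,25],[0,0,0]],
  [[0,0,35],[0,0,0]],
  [[0,0,35],[0,0,0]],
  [[0,0,35],[0,0,0]],
  [[0,0,30],[0,0,0]],
  [[0,0,15],[0,0,0]],
  [[0,0,6],[0,0,0]],
  [[0,0,0],[0,0,0]],
], hand=0.26)

```text
time_s: 2.45
tcp_pos: [0.4702, -0.2272, 0.041]
tool_rot: [-0.0, 0.994, 0.113, -0.001]
contact_force: [0.0, 0.7, -0.3]
opening: 0.0548
grip_force: 0.0
```

Request:
play_rows([
  [[0,0,0],[0,0,0]],
  [[0,0,0],[0,0,0]],
  [[0,0,0],[0,0,0]],
  [[0,0,0],[0,0,0]],
  [[0,0,0],[0,0,0]],
  [[0,0,0],[0,0,0]],
], hand=-1, force=25)

```text
time_s: 3.05
tcp_pos: [0.4713, -0.2266, 0.0423]
tool_rot: [0.0, 0.994, 0.114, 0.0]
contact_force: [-0.7, 0.8, 6.1]
opening: 0.034
grip_force: 24.9
```

Request:
play_rows([
  [[0,0,-10],[0,0,0]],
  [[0,0,-30],[0,0,0]],
  [[0,0,-35],[0,0,0]],
  [[0,0,-35],[0,0,0]],
  [[0,0,-35],[0,0,0]],
  [[0,0,-35],[0,0,0]],
  [[0,0,0],[0,0,0]],
])

```text
time_s: 3.75
tcp_pos: [0.4735, -0.2283, 0.2266]
tool_rot: [0.004, 0.993, 0.114, 0.004]
contact_force: [0.1, -0.0, -1.2]
opening: 0.0339
grip_force: 24.9
```

Request:
play_rows([
  [[10,-20,0],[0,0,0]],
  [[18,-36.5,0],[0,0,0]],
  [[18,-36.5,0],[0,0,0]],
  [[18,-36.5,0],[0,0,0]],
  [[18,-36.5,0],[0,0,0]],
  [[18,-36.5,0],[0,0,0]],
  [[18,-36.5,0],[0,0,0]],
  [[18,-36.5,0],[0,0,0]],
])

```text
time_s: 4.55
tcp_pos: [0.5402, 0.0743, 0.2203]
tool_rot: [-0.0, 0.994, 0.114, -0.001]
contact_force: [0.3, -0.7, -1.2]
opening: 0.0338
grip_force: 24.9
```

Request:
play_rows([
  [[0,0,0],[0,0,-8.5]],
  [[0,0,0],[0,0,-8.5]],
  [[0,0,0],[0,0,-8.5]],
  [[0,0,0],[0,0,-8.5]],
  [[0,0,0],[0,0,-8.5]],
  [[0,0,0],[0,0,-8.5]],
  [[0,0,0],[0,0,-8.5]],
  [[0,0,0],[0,0,-8.5]],
  [[0,0,0],[0,0,-8.5]],
  [[0,0,0],[0,0,-8.5]],
])

```text
time_s: 5.55
tcp_pos: [0.54, 0.0727, 0.2203]
tool_rot: [-0.001, 0.653, 0.757, -0.001]
contact_force: [0.2, 0.3, -1.5]
opening: 0.0338
grip_force: 24.9
```

Request:
play_rows([
  [[0,0,0],[0,0,-2]],
  [[0,0,0],[0,0,0]],
  [[0,0,0],[0,0,0]],
])

```text
time_s: 5.85
tcp_pos: [0.5405, 0.0726, 0.2208]
tool_rot: [-0.001, 0.643, 0.766, -0.001]
contact_force: [0.9, 0.2, -1.8]
opening: 0.0343
grip_force: 24.9
```

```bash
python3 - <<'E'
from h import *
W=camera_info("wrist");t=sense();im=grab_frame("wrist")[:,:,::-1].copy()
np.save("w2.npy",im);import pickle;pickle.dump((W,t),open("w2.pkl","wb"))
cv2.imwrite("pics/w2.png",im);print(t['tcp_pos'],rot(t['tool_rot']).as_matrix(),t['opening'],proj(W,(.542,.072,.01)),proj(W,(.542,.072,.079)))
E
```

```text
[0.54047632 0.07264217 0.22075082] [[-1.73666362e-01  9.84802729e-01 -1.89196362e-03]
 [ 9.84804470e-01  1.73666786e-01  6.08650994e-05]
 [ 3.88511358e-04 -1.85264401e-03 -9.99998208e-01]] 0.03431457251202425 (np.float64(324.9031982173601), np.float64(217.07832993071167)) (np.float64(325.12784711766346), np.float64(232.71809861378006))
```

View pics/w2.png

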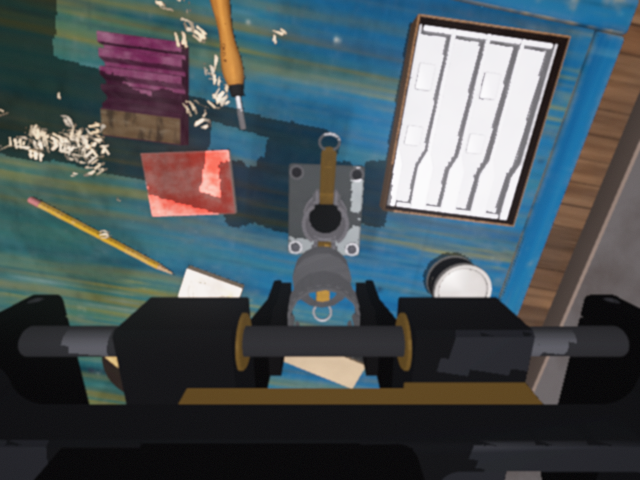

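The foot plate spans roughly (289–363, 164–256) and its bolts average near (325,210). The cup mouth is at about (325,217). I'll crop this view for accuracy.

```bash
python3 - <<'E'
from h import *
im=np.load("w2.npy");cv2.imwrite("pics/w2c.png",cv2.resize(im[155:265,275:375],None,fx=5.4,fy=5.4,interpolation=cv2.INTER_CUBIC))
E
```

```text
(no output)
```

View pics/w2c.png

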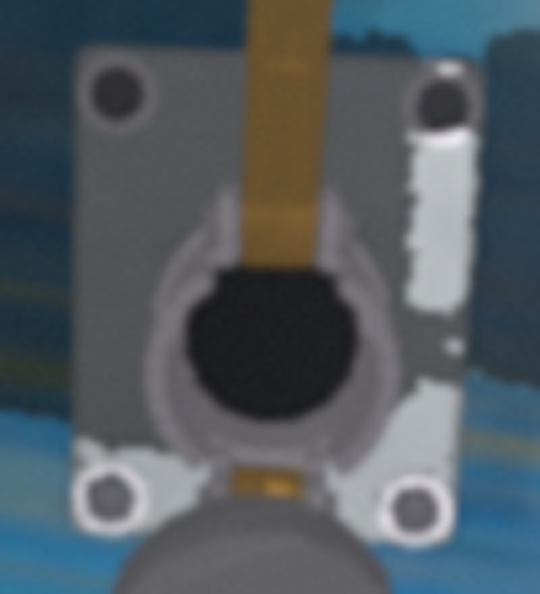

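```bash
python3 - <<'E'
from h import *
import pickle;W,t=pickle.load(open("w2.pkl","rb"))
f=lambda p,z:onz(W,275+p[0]/5.4-.4,155+p[1]/5.4-.4,z)[:2]
for P,z in(([(82,48),(488,62),(455,545),(72,530)],.01),([(118,93),(443,105),(415,508),(110,498)],.012)):
    q=np.array([f(p,z) for p in P]);e=np.roll(q,-1,0)-q
    print(q.mean(0),np.linalg.norm(e,axis=1),np.degrees(np.arctan2(e[:,1],e[:,0])))
for z in(.072,.079,.086):print(z,f((143,370),z),f((403,370),z),np.linalg.norm(f((143,370),z)-f((403,370),z)),f((273,350),z))
T=rot(t['tool_rot'])
for z in(.01,.079):print(proj(W,(.542,.078,z)))
E
```

```text
[0.54130539 0.07875436] [0.08195988 0.10307099 0.08368308 0.10249047] [   8.07992874  -81.9222244  -172.32748227   97.11556946]
[0.54074223 0.07864959] [0.06571608 0.08561084 0.06587847 0.08576615] [   7.9322526   -82.37782577 -171.93356604   97.51437285]
0.072 [0.51806542 0.07550275] [0.56335985 0.08351074] 0.04599687717065263 [0.54008185 0.08306843]
0.079 [0.51825956 0.07722009] [0.56253232 0.08504745] 0.044959362993655175 [0.53977938 0.08461511]
0.086 [0.5184537  0.07893742] [0.56170479 0.08658415] 0.0439218488166576 [0.53947691 0.08616179]
(np.float64(325.82922166871884), np.float64(211.97502904337313))
(np.float64(326.25102253590705), np.float64(226.6211737106353))
```

The foot sizes come out right (83 × 103 mm), giving an axis at (0.541, 0.0787) and a yaw of 7.9°. I'll align and move down to just above the mouth.

Request:
play_rows([
  [[5.7,1.4,0],[0,0,2.1]],
  [[0,0,20],[0,0,0]],
  [[0,0,30],[0,0,0]],
  [[0,0,25],[0,0,0]],
  [[0,0,10],[0,0,0]],
  [[0,0,0],[0,0,0]],
  [[0,0,0],[0,0,0]],
])

```text
time_s: 6.6
tcp_pos: [0.5423, 0.0784, 0.1372]
tool_rot: [0.0, 0.656, 0.754, 0.0]
contact_force: [-0.4, -0.1, -2.0]
opening: 0.0342
grip_force: 24.9
```

```bash
python3 - <<'E'
from h import *
t=sense();print(t['tcp_pos'],t['contact_force'],t['moment'],rot(t['tool_rot']).as_matrix().round(4))
a=grab_frame("side")[:,:,::-1];b=grab_frame("scene")[:,:,::-1]
z=lambda i,x,y:cv2.resize(i[y:y+90,x:x+70],None,fx=5.5,fy=5.5,interpolation=cv2.INTER_CUBIC)
cv2.imwrite("pics/ins.png",np.hstack([z(a,308,145),z(b,228,225)]))
E
```

```text
[0.54231171 0.07844768 0.13715735] [-0.38722239 -0.07216599 -2.0499512 ] [-0.02736976 -0.14318349 -0.01220085] [[-1.382e-01  9.904e-01  1.200e-03]
 [ 9.904e-01  1.382e-01 -1.000e-04]
 [-2.000e-04  1.200e-03 -1.000e+00]]
```

View pics/ins.png

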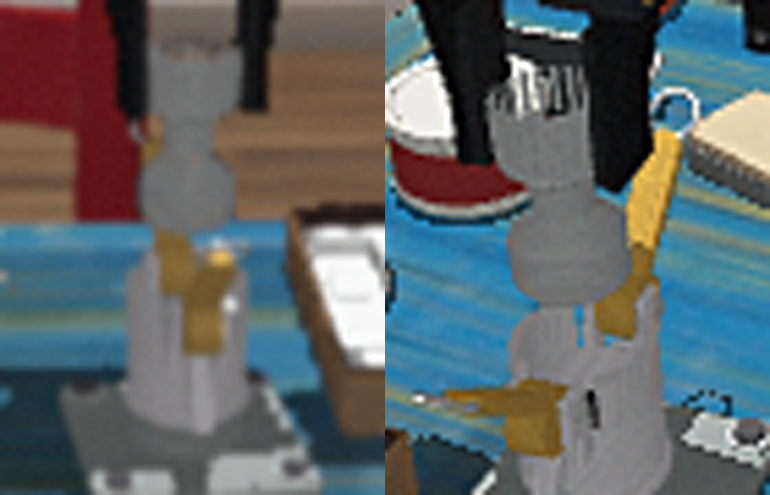

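Side view: the plug axis (about 188) sits over the cup centre (about 186). In scene, the plug axis extrapolates to about 592 at the rim, against the cup's 588, so it is aligned. Now I'll move down, feeling for contact.

Request:
play_rows([
  [[0,0,3],[0,0,0]],
  [[0,0,3],[0,0,0]],
  [[0,0,3],[0,0,0]],
  [[0,0,2],[0,0,0]],
  [[0,0,0],[0,0,0]],
])

```text
time_s: 7.2
tcp_pos: [0.5413, 0.0785, 0.1252]
tool_rot: [-0.0, 0.656, 0.754, -0.0]
contact_force: [-0.6, -0.0, -1.7]
opening: 0.034
grip_force: 24.9
```

Request:
play_rows([
  [[0,0,2],[0,0,0]],
  [[0,0,2],[0,0,0]],
  [[0,0,2],[0,0,0]],
  [[0,0,0],[0,0,0]],
])

```text
time_s: 7.6
tcp_pos: [0.5414, 0.0785, 0.1192]
tool_rot: [-0.0, 0.656, 0.754, -0.0]
contact_force: [-0.1, 0.0, -1.3]
opening: 0.0342
grip_force: 24.9
```

Request:
play_rows([
  [[0,0,2],[0,0,0]],
  [[0,0,2],[0,0,0]],
  [[0,0,0],[0,0,0]],
])

```text
time_s: 7.9
tcp_pos: [0.5414, 0.0785, 0.1153]
tool_rot: [-0.0, 0.656, 0.754, -0.0]
contact_force: [-0.2, -0.3, -2.0]
opening: 0.034
grip_force: 24.9
```

Request:
play_rows([
  [[0,0,1.5],[0,0,0]],
  [[0,0,1.5],[0,0,0]],
  [[0,0,1.5],[0,0,0]],
  [[0,0,0],[0,0,0]],
])

```text
time_s: 8.3
tcp_pos: [0.5414, 0.0785, 0.1108]
tool_rot: [-0.0, 0.656, 0.754, -0.0]
contact_force: [-1.3, 0.6, -2.3]
opening: 0.0341
grip_force: 24.9
```

Request:
play_rows([
  [[0,0,1.5],[0,0,0]],
  [[0,0,1.5],[0,0,0]],
  [[0,0,0],[0,0,0]],
])

```text
time_s: 8.6
tcp_pos: [0.5414, 0.0785, 0.1078]
tool_rot: [-0.0, 0.656, 0.754, -0.0]
contact_force: [0.0, -0.3, -1.7]
opening: 0.0338
grip_force: 24.9
```

Request:
play_rows([
  [[0,0,1.5],[0,0,0]],
  [[0,0,1.5],[0,0,0]],
  [[0,0,1.5],[0,0,0]],
  [[0,0,0],[0,0,0]],
])

```text
time_s: 9.0
tcp_pos: [0.5415, 0.0785, 0.1033]
tool_rot: [-0.0, 0.656, 0.754, -0.0]
contact_force: [0.4, -0.4, -2.3]
opening: 0.034
grip_force: 24.9
```

Request:
play_rows([
  [[0,0,1.5],[0,0,0]],
  [[0,0,1.5],[0,0,0]],
  [[0,0,1.5],[0,0,0]],
  [[0,0,1],[0,0,0]],
  [[0,0,0],[0,0,0]],
])

```text
time_s: 9.5
tcp_pos: [0.5415, 0.0785, 0.0979]
tool_rot: [-0.0, 0.656, 0.754, -0.0]
contact_force: [0.3, -0.1, -1.8]
opening: 0.0342
grip_force: 24.9
```

Request:
play_rows([
  [[0,0,1],[0,0,0]],
  [[0,0,1],[0,0,0]],
  [[0,0,0],[0,0,0]],
])

```text
time_s: 9.8
tcp_pos: [0.5415, 0.0785, 0.0959]
tool_rot: [-0.0, 0.656, 0.754, -0.0]
contact_force: [-0.7, -0.7, -2.1]
opening: 0.0341
grip_force: 24.9
```

Request:
play_rows([
  [[0,0,1],[0,0,0]],
  [[0,0,1],[0,0,0]],
  [[0,0,0],[0,0,0]],
])

```text
time_s: 10.1
tcp_pos: [0.5415, 0.0785, 0.0939]
tool_rot: [-0.0, 0.656, 0.754, -0.0]
contact_force: [-0.8, 0.6, -1.1]
opening: 0.0339
grip_force: 24.9
```

Request:
play_rows([
  [[0,0,1],[0,0,0]],
  [[0,0,0.5],[0,0,0]],
  [[0,0,0],[0,0,0]],
])

```text
time_s: 10.4
tcp_pos: [0.5416, 0.0785, 0.0925]
tool_rot: [-0.0, 0.656, 0.754, -0.0]
contact_force: [-0.4, -0.1, -1.8]
opening: 0.0338
grip_force: 24.9
```

Request:
play_rows([
  [[0,0,1],[0,0,0]],
  [[0,0,0.5],[0,0,0]],
  [[0,0,0],[0,0,0]],
])

```text
time_s: 10.7
tcp_pos: [0.5415, 0.0785, 0.091]
tool_rot: [-0.0, 0.656, 0.754, -0.0]
contact_force: [0.6, -0.9, -1.2]
opening: 0.0338
grip_force: 24.9
```

Request:
play_rows([
  [[0,0,1],[0,0,0]],
  [[0,0,0.5],[0,0,0]],
  [[0,0,0],[0,0,0]],
])

```text
time_s: 11.0
tcp_pos: [0.5415, 0.0785, 0.0895]
tool_rot: [-0.0, 0.656, 0.754, -0.0]
contact_force: [0.5, -0.7, -2.0]
opening: 0.0341
grip_force: 24.9
```

Request:
play_rows([
  [[0,0,1],[0,0,0]],
  [[0,0,0.5],[0,0,0]],
  [[0,0,0],[0,0,0]],
])

```text
time_s: 11.3
tcp_pos: [0.5415, 0.0785, 0.088]
tool_rot: [-0.0, 0.656, 0.754, -0.0]
contact_force: [-0.3, -0.1, -2.0]
opening: 0.0339
grip_force: 24.9
```

Request:
play_rows([
  [[0,0,1],[0,0,0]],
  [[0,0,0.5],[0,0,0]],
  [[0,0,0],[0,0,0]],
])

```text
time_s: 11.6
tcp_pos: [0.5415, 0.0785, 0.0865]
tool_rot: [-0.0, 0.656, 0.754, -0.0]
contact_force: [0.6, 0.2, -1.6]
opening: 0.0341
grip_force: 24.9
```

Request:
play_rows([
  [[0,0,1],[0,0,0]],
  [[0,0,0],[0,0,0]],
])

```text
time_s: 11.8
tcp_pos: [0.5415, 0.0785, 0.0854]
tool_rot: [-0.0, 0.656, 0.754, -0.0]
contact_force: [0.0, -0.1, -1.1]
opening: 0.0339
grip_force: 24.9
```

Request:
play_rows([
  [[0,0,1],[0,0,0]],
  [[0,0,0],[0,0,0]],
])

```text
time_s: 12.0
tcp_pos: [0.5415, 0.0785, 0.0844]
tool_rot: [-0.0, 0.656, 0.754, -0.0]
contact_force: [0.3, -0.0, -1.4]
opening: 0.0341
grip_force: 24.9
```

Request:
play_rows([
  [[0,0,1],[0,0,0]],
  [[0,0,0],[0,0,0]],
])

```text
time_s: 12.2
tcp_pos: [0.5415, 0.0785, 0.0834]
tool_rot: [-0.0, 0.656, 0.754, -0.0]
contact_force: [0.3, -0.6, -2.5]
opening: 0.0341
grip_force: 24.9
```

Request:
play_rows([
  [[0,0,0.8],[0,0,0]],
  [[0,0,0],[0,0,0]],
])

```text
time_s: 12.4
tcp_pos: [0.5416, 0.0785, 0.0827]
tool_rot: [0.0, 0.656, 0.754, 0.0]
contact_force: [0.5, 0.1, -2.1]
opening: 0.0344
grip_force: 24.9
```

Request:
play_rows([
  [[0,0,0.8],[0,0,0]],
  [[0,0,0],[0,0,0]],
])

```text
time_s: 12.6
tcp_pos: [0.5417, 0.0785, 0.0824]
tool_rot: [0.0, 0.656, 0.754, 0.0]
contact_force: [-1.6, 0.1, 3.4]
opening: 0.0339
grip_force: 24.9
```

Request:
play_rows([
  [[0,0,0.8],[0,0,0]],
  [[0,0,0],[0,0,0]],
])

```text
time_s: 12.8
tcp_pos: [0.5417, 0.0785, 0.0816]
tool_rot: [0.0, 0.656, 0.754, 0.0]
contact_force: [-0.8, -0.8, 5.3]
opening: 0.0342
grip_force: 24.9
```

Contact at TCP z ≈ 0.0826, so the gasket's top is near 0.0405 and the pins near 0.069. That is about 6 mm low, within the tolerance. I'll relax the push and let go.

Request:
play_rows([
  [[0,0,-0.7],[0,0,0]],
  [[0,0,0],[0,0,0]],
])

```text
time_s: 13.0
tcp_pos: [0.5417, 0.0785, 0.0821]
tool_rot: [0.0, 0.656, 0.754, 0.0]
contact_force: [-1.7, -0.6, 4.3]
opening: 0.0342
grip_force: 24.9
```

Request:
play_rows([
  [[0,0,0],[0,0,0]],
  [[0,0,0],[0,0,0]],
  [[0,0,0],[0,0,0]],
  [[0,0,0],[0,0,0]],
  [[0,0,-4],[0,0,0]],
  [[0,0,-15],[0,0,0]],
  [[0,0,-25],[0,0,0]],
  [[0,0,-25],[0,0,0]],
  [[0,0,-10],[0,0,0]],
  [[0,0,0],[0,0,0]],
], hand=0.79)

```text
time_s: 14.0
tcp_pos: [0.5427, 0.0785, 0.1624]
tool_rot: [0.002, 0.656, 0.754, 0.001]
contact_force: [-0.3, -1.0, 0.3]
opening: 0.0779
grip_force: 0.0
```

Request:
play_rows([
  [[0,0,0],[0,0,8.5]],
  [[0,0,0],[0,0,8.5]],
  [[0,0,0],[0,0,8.5]],
  [[0,0,0],[0,0,8.5]],
  [[0,0,0],[0,0,8.5]],
  [[0,0,0],[0,0,8.5]],
  [[0,0,0],[0,0,8.5]],
  [[0,0,0],[0,0,8.5]],
  [[0,0,0],[0,0,8.5]],
  [[0,0,0],[0,0,8.5]],
])

```text
time_s: 15.0
tcp_pos: [0.5406, 0.0785, 0.1593]
tool_rot: [-0.0, 0.994, 0.11, -0.001]
contact_force: [-0.0, -0.7, 0.2]
opening: 0.0781
grip_force: 0.0
```

Request:
play_rows([
  [[0,0,0],[0,0,5]],
  [[0,0,0],[0,0,0]],
  [[0,0,0],[0,0,0]],
])

```text
time_s: 15.3
tcp_pos: [0.5409, 0.0785, 0.1598]
tool_rot: [-0.0, 0.998, 0.07, -0.001]
contact_force: [-0.6, -0.2, 0.4]
opening: 0.0779
grip_force: 0.0
```

```bash
python3 - <<'E'
from h import *
t=sense();print(t['tcp_pos'],t['contact_force'],t['opening'],rot(t['tool_rot']).as_matrix().round(4))
a=grab_frame("side")[:,:,::-1];b=grab_frame("scene")[:,:,::-1];W=camera_info("wrist");c=grab_frame("wrist")[:,:,::-1]
z=lambda i,x,y:cv2.resize(i[y:y+110,x:x+75],None,fx=3.5,fy=3.5,interpolation=cv2.INTER_CUBIC)
print(proj(W,(.5417,.0785,.1065)))
cv2.imwrite("pics/rel.png",np.hstack([z(a,305,130),z(b,225,215),cv2.resize(c[170:300,265:380],(262,385)) ]))
np.save("w3.npy",c)
E
```

```text
[0.54092139 0.07848329 0.15983957] [-0.55073092 -0.21087264  0.39997181] 0.0778512070007637 [[ 9.901e-01  1.402e-01 -2.000e-03]
 [ 1.402e-01 -9.901e-01  1.000e-04]
 [-2.000e-03 -4.000e-04 -1.000e+00]]
(np.float64(323.41590633770437), np.float64(263.13994873596295))
```

View pics/rel.png

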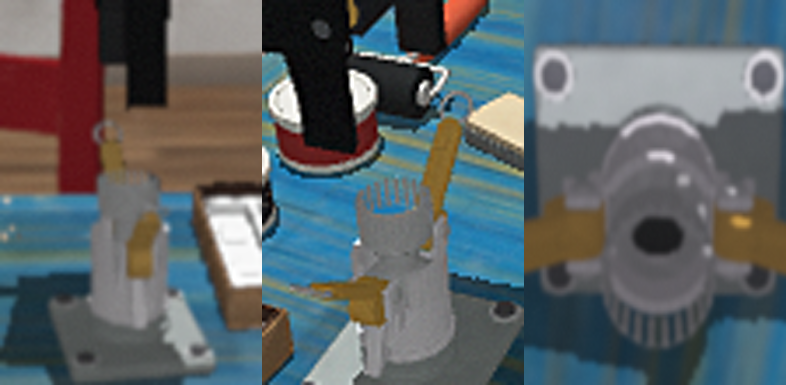

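The plug is seated upright in the cup and the fingers are centred astride it: the ring is at x ≈ 323.8 px against 323.4 expected. Now I'll press both arms together.

Request:
play_rows([
  [[0,0,12],[0,0,0]],
  [[0,0,15],[0,0,0]],
  [[0,0,10],[0,0,0]],
  [[0,0,0],[0,0,0]],
])

```text
time_s: 15.85
tcp_pos: [0.5401, 0.0785, 0.1219]
tool_rot: [-0.0, 0.998, 0.069, -0.002]
contact_force: [0.3, -0.7, -0.2]
opening: 0.0778
grip_force: 0.0
```

Request:
play_rows([
  [[0,0,3],[0,0,0]],
  [[0,0,3],[0,0,0]],
  [[0,0,3],[0,0,0]],
  [[0,0,3],[0,0,0]],
])

```text
time_s: 16.25
tcp_pos: [0.5418, 0.0785, 0.112]
tool_rot: [0.0, 0.998, 0.069, 0.0]
contact_force: [-0.2, 0.2, -0.1]
opening: 0.0776
grip_force: 0.0
```

Request:
play_rows([
  [[0,0,2],[0,0,0]],
  [[0,0,2],[0,0,0]],
  [[0,0,2],[0,0,0]],
  [[0,0,2],[0,0,0]],
])

```text
time_s: 16.65
tcp_pos: [0.5416, 0.0785, 0.1038]
tool_rot: [0.0, 0.998, 0.069, 0.0]
contact_force: [1.1, 0.4, -0.6]
opening: 0.0781
grip_force: 0.0
```

Request:
play_rows([
  [[0,0,2],[0,0,0]],
  [[0,0,2],[0,0,0]],
  [[0,0,2],[0,0,0]],
  [[0,0,2],[0,0,0]],
])

```text
time_s: 17.05
tcp_pos: [0.5416, 0.0784, 0.0957]
tool_rot: [0.0, 0.998, 0.069, 0.0]
contact_force: [0.2, -0.2, 0.1]
opening: 0.0776
grip_force: 0.0
```

Request:
play_rows([
  [[0,0,2],[0,0,0]],
  [[0,0,2],[0,0,0]],
  [[0,0,2],[0,0,0]],
  [[0,0,2],[0,0,0]],
])

```text
time_s: 17.45
tcp_pos: [0.5418, 0.0785, 0.0879]
tool_rot: [0.0, 0.998, 0.069, 0.0]
contact_force: [0.2, 0.5, 2.2]
opening: 0.0776
grip_force: 1.0
```

Request:
play_rows([
  [[0,0,2],[0,0,0]],
  [[0,0,2],[0,0,0]],
  [[0,0,2],[0,0,0]],
])

```text
time_s: 17.75
tcp_pos: [0.5419, 0.0785, 0.0819]
tool_rot: [0.0, 0.998, 0.069, 0.0]
contact_force: [-0.3, 0.6, 2.8]
opening: 0.0776
grip_force: 1.2
```

Request:
play_rows([
  [[0,0,1.5],[0,0,0]],
  [[0,0,1.5],[0,0,0]],
  [[0,0,1.5],[0,0,0]],
  [[0,0,1.5],[0,0,0]],
])

```text
time_s: 18.15
tcp_pos: [0.5417, 0.0785, 0.0758]
tool_rot: [0.0, 0.998, 0.069, 0.0]
contact_force: [0.8, -0.1, 3.3]
opening: 0.0773
grip_force: 1.4
```

Request:
play_rows([
  [[0,0,1.5],[0,0,0]],
  [[0,0,1.5],[0,0,0]],
  [[0,0,1.5],[0,0,0]],
])

```text
time_s: 18.45
tcp_pos: [0.5417, 0.0786, 0.0714]
tool_rot: [-0.0, 0.998, 0.069, 0.0]
contact_force: [-0.1, 0.5, 6.3]
opening: 0.0777
grip_force: 3.0
```

Request:
play_rows([
  [[0,0,1.5],[0,0,0]],
  [[0,0,1.5],[0,0,0]],
  [[0,0,1.5],[0,0,0]],
])

```text
time_s: 18.75
tcp_pos: [0.5417, 0.0787, 0.0678]
tool_rot: [-0.0, 0.998, 0.069, 0.0]
contact_force: [-1.4, 1.5, 11.9]
opening: 0.0781
grip_force: 6.6
```

Request:
play_rows([
  [[0,0,1],[0,0,0]],
  [[0,0,1],[0,0,0]],
])

```text
time_s: 18.95
tcp_pos: [0.5417, 0.0786, 0.0661]
tool_rot: [-0.0, 0.998, 0.069, 0.0]
contact_force: [-2.3, 0.7, 15.7]
opening: 0.0781
grip_force: 6.7
```

Request:
play_rows([
  [[0,0,1],[0,0,0]],
  [[0,0,1],[0,0,0]],
])

```text
time_s: 19.15
tcp_pos: [0.5418, 0.0784, 0.0644]
tool_rot: [0.0, 0.998, 0.07, 0.0]
contact_force: [-2.6, -0.2, 15.7]
opening: 0.0781
grip_force: 6.0
```

Request:
play_rows([
  [[0,0,0.8],[0,0,0]],
  [[0,0,0.8],[0,0,0]],
])

```text
time_s: 19.35
tcp_pos: [0.542, 0.0784, 0.0628]
tool_rot: [0.0, 0.998, 0.07, 0.001]
contact_force: [-2.5, 0.1, 15.2]
opening: 0.0777
grip_force: 5.7
```

Request:
play_rows([
  [[0,0,0.8],[0,0,0]],
  [[0,0,0.8],[0,0,0]],
])

```text
time_s: 19.55
tcp_pos: [0.5421, 0.0784, 0.0612]
tool_rot: [0.0, 0.998, 0.069, 0.001]
contact_force: [-0.9, -1.0, 13.1]
opening: 0.0778
grip_force: 5.5
```

Request:
play_rows([
  [[0,0,0.8],[0,0,0]],
  [[0,0,0.8],[0,0,0]],
])

```text
time_s: 19.75
tcp_pos: [0.5423, 0.0784, 0.0596]
tool_rot: [0.0, 0.998, 0.069, 0.001]
contact_force: [-1.1, -0.3, 12.6]
opening: 0.0782
grip_force: 5.1
```

Past the peak, as expected. I'll go on gently.

Request:
play_rows([
  [[0,0,1],[0,0,0]],
  [[0,0,1],[0,0,0]],
  [[0,0,1],[0,0,0]],
])

```text
time_s: 20.05
tcp_pos: [0.5425, 0.0785, 0.0564]
tool_rot: [0.0, 0.998, 0.069, 0.001]
contact_force: [-0.8, 0.3, 12.1]
opening: 0.0778
grip_force: 4.7
```

Request:
play_rows([
  [[0,0,1],[0,0,0]],
  [[0,0,1],[0,0,0]],
])

```text
time_s: 20.25
tcp_pos: [0.5426, 0.0785, 0.0543]
tool_rot: [0.0, 0.998, 0.069, 0.001]
contact_force: [-1.3, 0.3, 10.2]
opening: 0.0782
grip_force: 4.4
```

Request:
play_rows([
  [[0,0,0.8],[0,0,0]],
  [[0,0,0.8],[0,0,0]],
])

```text
time_s: 20.45
tcp_pos: [0.5426, 0.0785, 0.0525]
tool_rot: [0.0, 0.998, 0.069, 0.001]
contact_force: [0.8, -0.0, 9.6]
opening: 0.078
grip_force: 3.8
```

Request:
play_rows([
  [[0,0,0.8],[0,0,0]],
  [[0,0,0.8],[0,0,0]],
])

```text
time_s: 20.65
tcp_pos: [0.5426, 0.0785, 0.0507]
tool_rot: [0.0, 0.998, 0.069, 0.001]
contact_force: [0.3, 0.2, 8.3]
opening: 0.0781
grip_force: 3.6
```

Request:
play_rows([
  [[0,0,0.8],[0,0,0]],
  [[0,0,0.6],[0,0,0]],
])

```text
time_s: 20.85
tcp_pos: [0.5425, 0.0785, 0.0491]
tool_rot: [0.0, 0.998, 0.069, 0.001]
contact_force: [0.2, 0.0, 6.5]
opening: 0.0781
grip_force: 3.1
```

Request:
play_rows([
  [[0,0,0.6],[0,0,0]],
  [[0,0,0],[0,0,0]],
])

```text
time_s: 21.05
tcp_pos: [0.5424, 0.0785, 0.0485]
tool_rot: [0.0, 0.998, 0.069, 0.001]
contact_force: [-0.2, -0.3, 6.8]
opening: 0.0781
grip_force: 3.3
```

Request:
play_rows([
  [[0,0,0.6],[0,0,0]],
  [[0,0,0],[0,0,0]],
])

```text
time_s: 21.25
tcp_pos: [0.5425, 0.0783, 0.048]
tool_rot: [0.0, 0.998, 0.069, 0.001]
contact_force: [0.3, 0.3, 7.7]
opening: 0.0778
grip_force: 3.4
```

Request:
play_rows([
  [[0,0,0.5],[0,0,0]],
  [[0,0,0],[0,0,0]],
])

```text
time_s: 21.45
tcp_pos: [0.5425, 0.0782, 0.0477]
tool_rot: [0.0, 0.998, 0.069, 0.001]
contact_force: [0.6, -0.8, 8.3]
opening: 0.078
grip_force: 4.4
```

Request:
play_rows([
  [[0,0,0.5],[0,0,0]],
  [[0,0,0],[0,0,0]],
])

```text
time_s: 21.65
tcp_pos: [0.5426, 0.0783, 0.0475]
tool_rot: [0.0, 0.998, 0.069, 0.001]
contact_force: [-0.3, -0.7, 11.8]
opening: 0.0778
grip_force: 5.3
```

Request:
play_rows([
  [[0,0,0.5],[0,0,0]],
  [[0,0,0],[0,0,0]],
])

```text
time_s: 21.85
tcp_pos: [0.5426, 0.0783, 0.0473]
tool_rot: [0.0, 0.998, 0.07, 0.001]
contact_force: [-1.4, -0.2, 12.8]
opening: 0.078
grip_force: 6.3
```

Request:
play_rows([
  [[0,0,0.3],[0,0,0]],
  [[0,0,0],[0,0,0]],
  [[0,0,0],[0,0,0]],
])

```text
time_s: 22.15
tcp_pos: [0.5426, 0.0782, 0.0472]
tool_rot: [0.0, 0.998, 0.07, 0.001]
contact_force: [-1.6, -0.9, 14.4]
opening: 0.0779
grip_force: 7.0
```

Request:
play_rows([
  [[0,0,-5],[0,0,0]],
  [[0,0,-15],[0,0,0]],
  [[0,0,-25],[0,0,0]],
  [[0,0,-30],[0,0,0]],
  [[0,0,-35],[0,0,0]],
  [[0,0,-35],[0,0,0]],
  [[0,0,-20],[0,0,0]],
  [[0,0,0],[0,0,0]],
])

```text
time_s: 22.95
tcp_pos: [0.5432, 0.0785, 0.213]
tool_rot: [0.0, 0.998, 0.069, 0.003]
contact_force: [-0.1, 0.9, -0.5]
opening: 0.0784
grip_force: 0.0
```

```bash
python3 - <<'E'
from h import *
t=sense();print(t['tcp_pos'],t['contact_force'])
a=grab_frame("side")[:,:,::-1];b=grab_frame("scene")[:,:,::-1];c=grab_frame("wrist")[:,:,::-1]
z=lambda i,x,y:cv2.resize(i[y:y+110,x:x+75],None,fx=3.5,fy=3.5,interpolation=cv2.INTER_CUBIC)
cv2.imwrite("pics/end.png",np.hstack([z(a,305,150),z(b,225,235),cv2.resize(c[150:300,255:390],(346,385)) ]))
E
```

```text
[0.54319354 0.07849132 0.21296407] [-0.13763803  0.92724927 -0.51452781]
```

View pics/end.png

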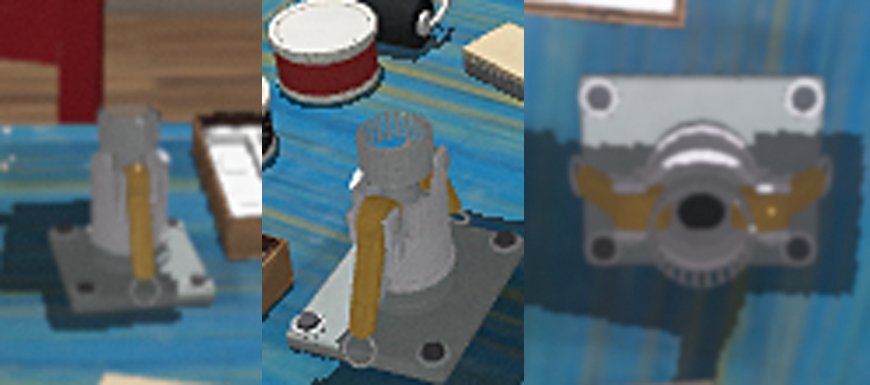

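Both arms lie down symmetrically: their tips in the wrist crop are 126 and 127 px either side of the plug axis. The plug is upright and held, and the tool is clear.

```bash
python3 -c "
from bench import *
print(finish_job())"
```

```text
the job is handed in; nothing more can be done
None
```

The plug is upright on the gasket, both cam arms were pressed down together to their stops, and the job is handed in at about 23 s with the gripper clear; the highest push I read was 15.7 N, and the final images show both arms down symmetrically (the gasket reading itself could not be checked).

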